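Stir the ceramic balls in the lab bowl

ROBOT

A 6-joint arm with a two-finger parallel gripper is mounted at the origin on the work surface. World frame = base frame: x ahead of the robot, y to its left, z up, the work surface at z = 0. Lengths are in m, angles in rad, forces in N, time in s.
With the tool pointing down it reaches from about 0.35 to 0.775 m from the base axis. Payload 5.5 kg.
Tool frame: the origin (TCP) lies between the finger pads; the fingertips stand 22 mm ahead of it and the grasp point (between the pads) lies 3 mm ahead of it (env.finger_overhang is the distance from the TCP to the fingertips, in m); y points along the fingers, x is the direction in which the jaws open and shut, and the axes are right-handed (so a half turn about y gives the same grasp; the last joint's range is limited). The gripper opens to 85 mm and grips with 20 to 120 N. Pads are 22 mm wide; open, the fingers measure 114 mm over their backs; the gripper's body (76 mm by 85 mm) begins 54 mm behind the grasp point. The pads swing forward as they close: fully open they stand 13 mm farther back than shut.
Start: joints at [-1.244, 0.313, 0.046, 1.304, 0, 1.431], TCP at [0.259, -0.514, 0.253] pointing down, gripper open.
Joint ranges: [-2.76, 2.76], [-0.86, 1.69], [-1.03, 1.26], [-2.2, 2.34], [-1.47, 1.5], [-3.14, 3.14]. Speed limits (rad/s): [2.57, 2.57, 3.14, 3.14, 3.14, 3.14].

INTERFACE

Orientations are given as a unit quaternion [w, x, y, z].
In Python, from workcell import monitor, cams, job, env gives the robot as it stands.
- The arm moves only by the tool drive_tool, never from a script. Its argument "plan" is text: rows parted by semicolons, each of 7 numbers parted by spaces: the opening, from -1 (shut) to 1 (fully open), then the shift along the tool's x, y, z in mm, then the turn, a rotation vector about the tool's x, y, z in degrees. In form: gripper x y z rx ry rz; .... A call has 1 to 8 rows; each row shifts and turns the pose as measured when the row begins, along the tool's axes as they then stand; what a row does not reach is not made up. A row lasts 1/8 s, in which the tool goes at most 62.5 mm and 10.7 degrees, less where a joint would pass 70% of its speed; a pose out of reach is approached as far as the arm can. A call is refused whole if a number of a shift passes 62.5 or a number of a turn 10.7, either way. A call with a gripper value outside its range is refused whole. The fingers move at their own pace and stop on an object; "grip_force" is the grip in N (left out, the last holds). Time passes only in rows, so rows that do not move let the fingers close. It gives the time, the measured TCP pose, the force and the opening at its end, in the units of the state.
- monitor.get_state(): the state, without advancing time (a new reading comes with each control period).
- cams.read_camera(name): name is "scene" or "side" or "wrist"; returns (picture, depth): 384x512x3 uint8, red, green, blue; 384x512 float32, m along the optical axis (not along the pixel's ray), 0 where there is no reading.
- cams.calibration(name): a dict with "fx", "fy", "cx", "cy" (pixels), "D" ([k1, k2, p1, p2, k3] as OpenCV has them; the pictures are not rectified), "R" (3x3) and "t" (3): a world point X has camera coordinates R X + t. Camera axes: x right, y down, z forward; pixel columns grow to the right and rows downward; lengths in m; the calibration is good to about 2 mm. A picture is of the moment at which its call begins: read the wrist's pose just before it. calibration takes no time and is no camera call; for the wrist camera it gives the pose at the moment of the call.
- job.hand_in(): hands the job in, once; it reports no verdict.
The state is a dict: "clock": time; "joint_pos": joint angles; "qvel": joint speeds; "tau": joint torques, N m; "tcp_pos": TCP position; "orientation": TCP orientation; "wrist_force": force on the tool from outside, world axes, zero at the start; "ft_torque": the same for the moment, N m; "finger_gap": finger opening in m.
Only numpy, scipy, OpenCV 4.12 (cv2) and the standard library are available. Lean on these libraries where they do the work, as an engineer would, in place of code of your own. Each camera call takes 0.05 s, during which the arm holds its last target.

TASK

Take the orange-handled stirring rod from its holder and stir the ceramic balls in the white bowl with it, its foot down close to the bowl's floor: two full turns round the bowl's middle, counter-clockwise seen from above, starting and finishing at the side farthest from the robot base and pushing the balls round, so that at least one of the two blue ones ends up 10 mm or more from where it lay. Then stand the rod, foot down, in the green jar and let go of it, with both blue balls still in the bowl.

Things in the scene. Friction and masses are not known exactly. Their poses are not given: they have to be found in the camera images.
- rod_handle (a point): The rod to use, upright: steel shaft 12 mm thick, at its top a round orange handle 16 mm thick, 60 mm long; 190 mm long in all, 90 g. The point is the handle's middle, 160 mm above the foot, 30 mm below the top; z runs up the rod. At the start its x axis lies along the holder's short side (within 10 degrees): close the fingers along it, clear of the black-handled rod.
- rod_foot (a point): Centre of the flat lower end of that rod. It starts in a hole 40 mm deep, 15 mm wide, of a grey holder block 60 x 160 x 50 mm high (fixed, long side within 17 degrees of world y): raise it 45 mm to come clear. A like rod with a black handle, not to be used, stands in the other hole, 100 mm away along the block.
- bowl_floor (a point): White bowl, fixed: centre of its inner floor, 6 mm above the bench; axes as the world's. Flat floor 32 mm in radius, wall sloping out to 65 mm at the rim, 60 mm above the bench. Seven loose balls lie in a ring of radius 25 mm, the middle 28 mm free for the rod to enter. Stir with the foot 5 to 12 mm above the floor, about 17 mm from the middle; the balls roll aside easily.
- blue_a_center (a point): Centre of one of the two blue balls, 20 mm in diameter, 12 g; the five other balls are terracotta, of the same size.
- blue_b_center (a point): Centre of the other blue ball, 20 mm in diameter.
- jar_floor (a point): Green round jar, fixed to the bench, open at the top, 100 mm high, inner diameter 48 mm: the point is the centre of its inner floor, 6 mm above the bench. A rod let go inside it leans against the rim and stays.

How it is judged:
By the outcome, as a careful person would: the job done as asked, in the order asked, and still so for the second after the job is handed in, with the robot touching nothing.
It also fails if it takes over 58 s, if anything falls off the work surface, if the arm or the gripper's body presses on something with over 40 N, if the wrist force passes 120 N, or if a joint passes its speed limit or range.

## Working session

There is one attempt and no reset: what is moved stays moved. The work goes in short steps, Python scripts to look and compute and a tool call to move; the robot and the scene stay as the last step left them, time stands still between calls to the robot, and variables do not carry over. Pictures are saved under pics/ and viewed, and the job is handed in when it is done.

Besides the shell and the picture viewer there is one more tool, called after "Emit:" by a JSON object that holds its "fn" and its "kwargs". drive_tool: Moves the arm, as the interface text tells. Its arguments: {"type":"object","properties":{"plan":{"type":"string"},"grip_force":{"type":"number"}},"required":["plan"]}

```bash
ls; mkdir -p pics
python3 - <<'E'
from workcell import monitor, cams, job, env
import cv2
print(monitor.get_state()); print(env.finger_overhang)
for n in ["scene","side","wrist"]:
    p,d=cams.read_camera(n); cv2.imwrite(f"pics/a_{n}.png",cv2.cvtColor(p,cv2.COLOR_RGB2BGR))
    import numpy as np; np.savez(f"pics/a_{n}.npz",p=p,d=d,**{k:np.array(v) for k,v in cams.calibration(n).items()})
    print(n,cams.calibration(n))
E
```

```text
pics
{'clock': 0.0, 'joint_pos': array([-1.24359333e+00,  3.14020206e-01,  4.49913238e-02,  1.30359076e+00,
       -2.17366175e-05,  1.43116684e+00]), 'qvel': array([ 5.84045241e-04, -1.39879858e-03, -1.49363740e-04, -6.46405407e-06,
       -8.33854357e-04, -1.97697342e-03]), 'tau': array([-8.00325670e-04, -4.80630684e+01,  2.98528951e+01,  1.94742030e-02,
       -1.46228958e-04, -5.04622349e-06]), 'tcp_pos': array([ 0.2586053 , -0.51304686,  0.25240261]), 'orientation': array([ 0.60249715, -0.60168671,  0.37129097, -0.37028814]), 'wrist_force': array([-0.2530777 , -0.41873583, -0.3033605 ]), 'ft_torque': array([-0.03104117,  0.03976563, -0.0030269 ]), 'finger_gap': 0.08557062514663437}
0.022
scene {'fx': 449.88401007526227, 'fy': 449.88401007526227, 'cx': 253.7223461426739, 'cy': 183.20967909684725, 'D': array([0.04983953, 0.        , 0.        , 0.        , 0.        ]), 'R': array([[-0.44024307,  0.89781307,  0.01085075],
       [ 0.62059122,  0.31299634, -0.71895746],
       [-0.64888564, -0.30978216, -0.69496938]]), 't': array([ 0.23813459, -0.2277956 ,  1.40513586])}
side {'fx': 448.96701708991515, 'fy': 448.96701708991515, 'cx': 246.5053619738936, 'cy': 199.04302520949304, 'D': array([-0.06688296,  0.        ,  0.        ,  0.        ,  0.        ]), 'R': array([[ 0.99979871, -0.01834265,  0.00812985],
       [-0.0031681 , -0.544451  , -0.83878666],
       [ 0.01981188,  0.83859206, -0.54439952]]), 't': array([-0.50683031,  0.10968993,  1.11396602])}
wrist {'fx': 274.6286311297575, 'fy': 274.6286311297575, 'cx': 254.5905875327337, 'cy': 191.33569898103704, 'D': array([-0.06097266,  0.        ,  0.        ,  0.        ,  0.        ]), 'R': array([[ 0.45011577, -0.89296894, -0.00150498],
       [-0.86144899, -0.43467022,  0.26261653],
       [-0.23516257, -0.11691138, -0.96489911]]), 't': array([-0.57366653, -0.03264212,  0.37867152])}
```

View pics/a_scene.png

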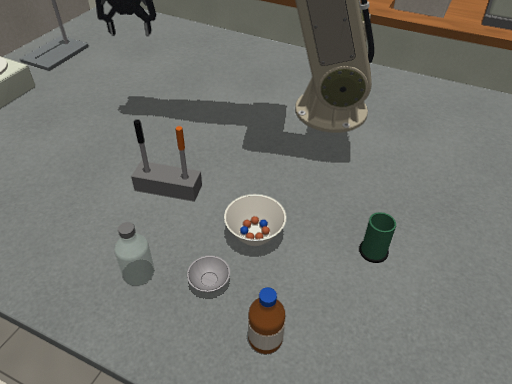

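View pics/a_side.png

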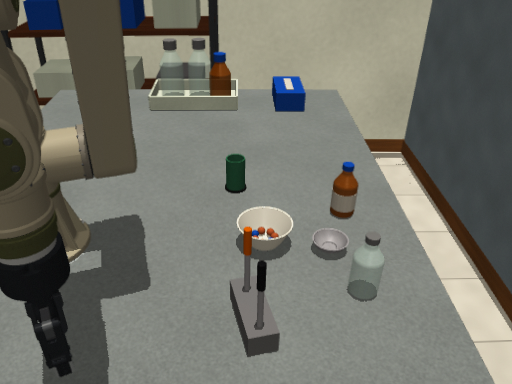

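View pics/a_wrist.png

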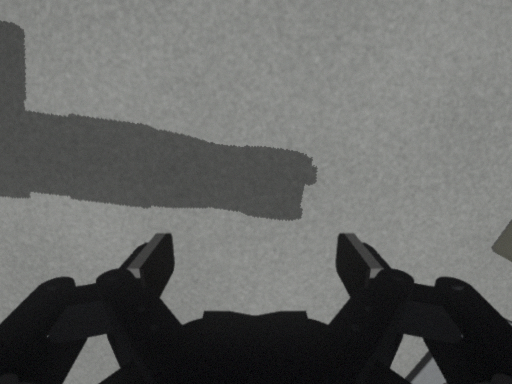

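The scene view shows the orange handle at (181,138), the black one at (139,132), the bowl at (255,222) with blue balls near (244,230) and (263,224), and the jar at (378,237). In the side view the same handle is at (248,242), the bowl at (265,228) and the jar at (235,172).

```bash
cat > h.py <<'E'
import numpy as np, cv2
def load(f):
    z=np.load(f); return {k:z[k] for k in z.files}
def cloud(z):
    K=np.array([[z['fx'],0,z['cx']],[0,z['fy'],z['cy']],[0,0,1]],float)
    v,u=np.mgrid[0:384,0:512]
    n=cv2.undistortPoints(np.stack([u,v],-1).reshape(-1,1,2).astype(np.float64),K,z['D']).reshape(384,512,2)
    d=z['d'].astype(float); c=np.dstack([n*d[...,None],d])
    X=(c-z['t'])@z['R']; X[d==0]=np.nan
    return X
def hsv(z): return cv2.cvtColor(z['p'],cv2.COLOR_RGB2HSV)
def circ(P):
    A=np.c_[2*P[:,:2],np.ones(len(P))]; s=np.linalg.lstsq(A,(P[:,:2]**2).sum(1),rcond=None)[0]
    return s[:2],np.sqrt(s[2]+s[:2]@s[:2])
E
cat > m.py <<'E'
from h import *
for n in ["scene","side"]:
    z=load(f"pics/a_{n}.npz"); X=cloud(z); H=hsv(z); h,s,v=[H[...,i].astype(int) for i in range(3)]
    x,y,zz=X[...,0],X[...,1],X[...,2]
    print(n,"bench z med",np.nanmedian(zz[(abs(x-.5)<.2)&(abs(y)<.3)]))
    box=(x>.2)&(x<.75)&(abs(y)<.5)
    o=box&(h<18)&(s>170)&(v>60)&(zz>.13)
    print("orange",o.sum(),np.nanmean(X[o],0),X[o].min(0),X[o].max(0), np.argwhere(o).mean(0)[::-1])
    for a,b in((.13,.15),(.15,.17),(.17,.19)):
        q=o&(zz>a)&(zz<b); print(a,q.sum(),X[q].mean(0))
    g=box&(h>60)&(h<90)&(s>90)&(zz>.02)
    print("green",g.sum(),X[g].min(0),X[g].max(0))
    P=X[g&(zz>.094)]; print("jar rim circ",len(P),circ(P))
    P=X[g&(zz<.08)]; print("jar ",len(P),circ(P))
    b=box&(h>105)&(h<130)&(s>150)&(zz<.05)&(zz>0.0)
    nl,L,st,ce=cv2.connectedComponentsWithStats(b.astype(np.uint8))
    for i in range(1,nl):
        if st[i,4]>5: print("blue",st[i,4],ce[i],X[L==i].mean(0))
    w=box&(s<60)&(v>150)&(zz>.057)&(zz<.063)&(abs(x-.5)<.2)&(abs(y)<.2)
    P=X[w]; print("bowl rim",len(P),circ(P) if len(P)>5 else 0, P.min(0),P.max(0))
    t=box&(zz>.046)&(zz<.054)&(s<60)&(v<130)
    nl,L,st,ce=cv2.connectedComponentsWithStats(t.astype(np.uint8))
    for i in range(1,nl):
        if st[i,4]>100:
            Q=X[L==i][:,:2].astype(np.float32); print("block",st[i,4],ce[i],cv2.minAreaRect(Q*1000),X[L==i][:,2].mean())
E
python3 m.py
```

```text
scene bench z med -0.00024359294684400115
orange 141 [ 0.50736677 -0.20425252  0.17472257] [ 0.49646656 -0.21331133  0.14295546] [ 0.51353626 -0.19859518  0.20109518] [179.87943262 137.75177305]
0.13 17 [ 0.50789654 -0.20344986  0.14625943]
0.15 43 [ 0.50707707 -0.20382359  0.16059317]
0.17 41 [ 0.508435   -0.20425953  0.18037433]
green 1021 [ 0.45091106 -0.30193873  0.02002617] [0.53219192 0.29374936 0.18244423]
jar rim circ 176 (array([0.49790406, 0.00210902]), np.float64(0.2667267306182857))
jar  621 (array([0.47883794, 0.26689009]), np.float64(0.02577711466657045))
blue 40 [262.925 222.875] [0.53057071 0.01835816 0.02163302]
blue 43 [243.86046512 229.72093023] [ 0.5685988  -0.01169035  0.02159687]
bowl rim 291 (array([0.55138408, 0.00647246]), np.float64(0.06638519610293102)) [ 0.48197781 -0.06291363  0.05700645] [0.62072457 0.0748659  0.06255209]
block 993 [166.23363545 174.58106747] ((514.8330078125, -256.32904052734375), (64.00143432617188, 160.67520141601562), 12.942692756652832) 0.048826350138074834
side bench z med -0.00019995762203177858
orange 207 [ 0.50311309 -0.21528034
[... 181 characters left out ...]
056 -0.2161505   0.16036379]
0.17 67 [ 0.50330697 -0.21614159  0.18019081]
green 569 [0.45140366 0.23059778 0.02023105] [0.50400513 0.29170008 0.10090641]
jar rim circ 71 (array([0.47792493, 0.26298859]), np.float64(0.026101486990594943))
jar  346 (array([0.47792381, 0.26199769]), np.float64(0.025954053744286065))
blue 28 [254.96428571 232.78571429] [0.5281648  0.01178903 0.02044883]
bowl rim 164 (array([0.55058241, 0.00286816]), np.float64(0.06645817690992542)) [ 0.48332525 -0.06507032  0.05700778] [0.6188665  0.07252451 0.06168889]
block 1557 [252.72768144 309.51958895] ((513.955810546875, -259.3453369140625), (60.815147399902344, 162.6515655517578), 13.038176536560059) 0.04960836386869539
```

```bash
cat >> h.py <<'E'
from scipy.spatial.transform import Rotation as Ro
def pose(s):
    q=s['orientation']; return np.array(s['tcp_pos']),Ro.from_quat([q[1],q[2],q[3],q[0]])
def delta(s,target,Rt=None):
    """target TCP world pos (m), Rt target Rotation -> tool shift mm, rotvec deg"""
    p,R=pose(s); d=R.inv().apply(np.array(target)-p)*1000
    r=np.degrees((R.inv()*Rt).as_rotvec()) if Rt is not None else np.zeros(3)
    return d,r
def down(yaw,sg=1):
    "tool y = -z world, x = horizontal at yaw deg"
    a=np.radians(yaw); x=np.array([np.cos(a),np.sin(a),0])*sg; y=np.array([0,0,-1.]); z=np.cross(x,y)
    return Ro.from_matrix(np.c_[x,y,z])
E
python3 - <<'E'
from h import *
from workcell import monitor
np.set_printoptions(precision=3,suppress=True)
s=monitor.get_state(); p,R=pose(s); print(R.as_matrix())
for sg in(1,-1):
  print(sg,delta(s,[.503,-.2085,.26],down(13,sg)))
E
```

```text
[[ 0.45  -0.     0.893]
 [-0.893  0.001  0.45 ]
 [-0.001 -1.     0.   ]]
1 (array([-162.112,   -7.1  ,  355.317]), array([ -0.063, -76.256,  -0.06 ]))
-1 (array([-162.112,   -7.1  ,  355.317]), array([  0.064, 103.744,  -0.067]))
```

```bash
cat >> h.py <<'E'
def rows(s,waypts,Rt,n=None):
    """list of world TCP targets, one per row, interpolating rotation to Rt evenly"""
    p,R=pose(s); N=len(waypts); rv=(R.inv()*Rt).as_rotvec()
    out=[]; Rc=R; pc=p
    for w in waypts:
        d=Rc.inv().apply(np.array(w)-pc)*1000; out.append(np.r_[d,np.degrees(rv/N)])
        Rc=Rc*Ro.from_rotvec(rv/N); pc=np.array(w)
    for o in out: print(' '.join(f"{k:.1f}" for k in o))
def line(s,t,n):
    p=pose(s)[0]; return [p+(np.array(t)-p)*i/n for i in range(1,n+1)]
def st(s):
    p,R=pose(s); print("t",round(s['clock'],3),"p",p.round(4),"Rcol",R.as_matrix().T.round(3).tolist(),"F",s['wrist_force'].round(1),"gap",round(s['finger_gap'],4),"q",s['joint_pos'].round(2))
E
python3 - <<'E'
from h import *
from workcell import monitor
s=monitor.get_state(); rows(s,line(s,[.503,-.2085,.27],8),down(13))
E
```

```text
-20.3 -2.1 44.4 -0.0 -9.5 -0.0
-12.6 -2.1 47.2 -0.0 -9.5 -0.0
-4.6 -2.2 48.6 -0.0 -9.5 -0.0
3.5 -2.2 48.7 -0.0 -9.5 -0.0
11.5 -2.2 47.4 -0.0 -9.5 -0.0
19.2 -2.2 44.9 -0.0 -9.5 -0.0
26.4 -2.2 41.1 -0.0 -9.5 -0.0
32.8 -2.2 36.2 -0.0 -9.5 -0.0
```

Emit:
{"fn": "drive_tool", "kwargs": {"plan": "1 -20 -2 44 0 -9.5 0; 1 -12.5 -2 47 0 -9.5 0; 1 -4.5 -2 48.5 0 -9.5 0; 1 3.5 -2 48.5 0 -9.5 0; 1 11.5 -2 47.5 0 -9.5 0; 1 19 -2 45 0 -9.5 0; 1 26.5 -2 41 0 -9.5 0; 1 33 -2 36 0 -9.5 0", "grip_force": 60}}

```text
clock: 1.15
tcp_pos: [0.5029, -0.1996, 0.2663]
orientation: [0.703, -0.7, -0.09, 0.092]
wrist_force: [1.0, -0.4, -0.1]
finger_gap: 0.0851
```

Run:
```python
from h import *
from workcell import monitor
s=monitor.get_state(); st(s); rows(s,line(s,[.503,-.2085,.27],2),down(13))
```

```text
t 1.15 p [ 0.5029 -0.1996  0.2663] Rcol [[0.967, 0.255, -0.002], [-0.003, 0.004, -1.0], [-0.255, 0.967, 0.005]] F [ 1.  -0.4 -0.1] gap 0.0851 q [-0.53  0.25 -0.01  1.32  0.    0.79]
-1.1 -1.9 -4.3 -0.1 0.9 -0.0
-1.0 -1.8 -4.3 -0.1 0.9 -0.0
```

Emit:
{"fn": "drive_tool", "kwargs": {"plan": "1 -1 -2 -4.5 0 1 0; 1 -1 -2 -4.5 0 1 0; 1 0 0 0 0 0 0"}}

```text
clock: 1.52
tcp_pos: [0.504, -0.207, 0.2698]
orientation: [0.704, -0.701, -0.078, 0.081]
wrist_force: [-0.2, -0.6, 0.1]
finger_gap: 0.0855
```

```bash
cat >> h.py <<'E'
def snap(tag,names):
    from workcell import cams
    for n in names:
        cal=cams.calibration(n); p,d=cams.read_camera(n)
        cv2.imwrite(f"pics/{tag}_{n}.png",cv2.cvtColor(p,cv2.COLOR_RGB2BGR))
        np.savez(f"pics/{tag}_{n}.npz",p=p,d=d,**{k:np.array(v) for k,v in cal.items()})
E
python3 - <<'E'
from h import *
from workcell import monitor
s=monitor.get_state(); st(s); snap("b",["wrist"])
z=load("pics/b_wrist.npz"); X=cloud(z); H=hsv(z); h,sa,v=[H[...,i].astype(int) for i in range(3)]
o=(h<18)&(sa>150)&(v>50); print(o.sum(), np.nanmin(X[o],0),np.nanmax(X[o],0))
t=o&(X[...,2]>.193); print("top",t.sum(),X[t].mean(0),X[t].min(0),X[t].max(0))
E
```

```text
t 1.525 p [ 0.504  -0.207   0.2698] Rcol [[0.975, 0.223, -0.003], [-0.004, 0.005, -1.0], [-0.223, 0.975, 0.006]] F [-0.2 -0.6  0.1] gap 0.0855 q [-0.54  0.25  0.01  1.33  0.    0.81]
1214 [ 0.49601478 -0.21466994  0.01577819] [0.58414113 0.02254652 0.20155168]
top 351 [ 0.50334151 -0.20647032  0.19926846] [ 0.49611008 -0.21466994  0.19302963] [ 0.51068358 -0.19992524  0.20155168]
```

View pics/b_wrist.png

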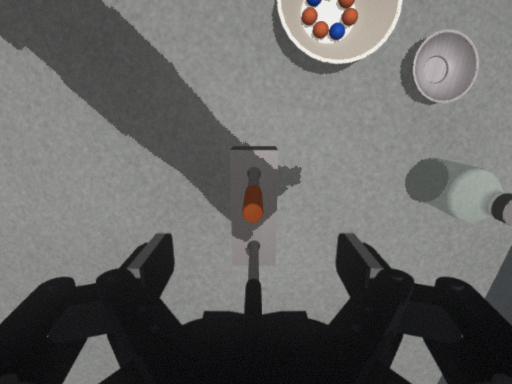

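Run:
```python
from h import *
from workcell import monitor
s=monitor.get_state(); rows(s,line(s,[.5035,-.2075,.173],4),down(13))
```

```text
-0.0 24.2 -0.2 -0.1 -0.0 -0.0
-0.1 24.2 -0.2 -0.1 -0.0 -0.0
-0.1 24.2 -0.2 -0.1 -0.0 -0.0
-0.1 24.2 -0.1 -0.1 -0.0 -0.0
```

Emit:
{"fn": "drive_tool", "kwargs": {"plan": "1 0 24 0 -0.1 0 0; 1 0 24 0 -0.1 0 0; 1 0 24 0 -0.1 0 0; 1 0 24 0 -0.1 0 0; 1 0 0 0 0 0 0"}}

```text
clock: 2.2
tcp_pos: [0.5005, -0.2121, 0.1715]
orientation: [-0.702, 0.704, 0.074, -0.076]
wrist_force: [-0.0, -0.3, 0.0]
finger_gap: 0.0855
```

Run:
```python
from h import *
from workcell import monitor
s=monitor.get_state(); st(s); rows(s,line(s,[.5035,-.2075,.173],1),down(13)); snap("c",["side"])
p=cv2.imread("pics/c_side.png"); cv2.imwrite("pics/c_crop.png",cv2.resize(p[150:360,150:350],None,fx=3,fy=2.8))
```

```text
t 2.2 p [ 0.5005 -0.2121  0.1715] Rcol [[0.977, 0.212, -0.003], [-0.002, -0.002, -1.0], [-0.212, 0.977, -0.002]] F [-0.  -0.3  0. ] gap 0.0855 q [-0.55  0.29 -0.19  1.09 -0.    0.81]
3.9 -1.5 3.8 0.1 -0.8 -0.1
```

View pics/c_crop.png

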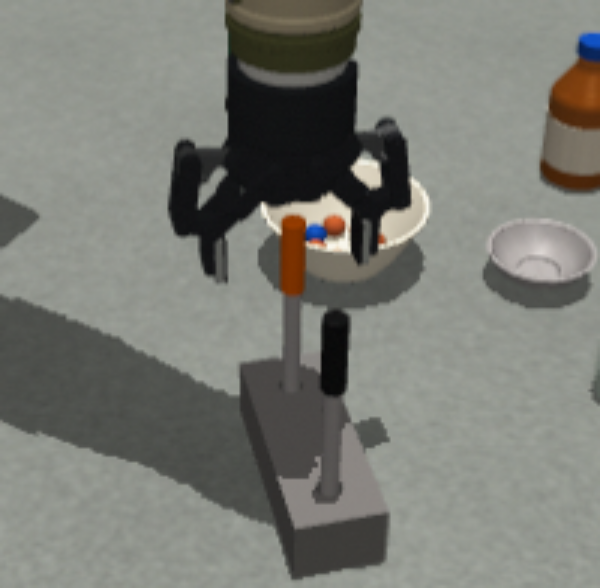

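The rod stands between the open fingers (handle at crop (292,250)). The TCP drifted about 5 mm, so I'll correct that and then close.

Emit:
{"fn": "drive_tool", "kwargs": {"plan": "1 4 -1.5 4 0 -0.8 0; 1 0 0 0 0 0 0"}}

```text
clock: 2.5
tcp_pos: [0.5053, -0.2088, 0.1767]
orientation: [-0.701, 0.705, 0.081, -0.079]
wrist_force: [0.6, 0.6, -0.6]
finger_gap: 0.0855
```

Run:
```python
from h import *
from workcell import monitor
s=monitor.get_state(); st(s); rows(s,line(s,[.5035,-.2075,.173],1),down(13))
```

```text
t 2.5 p [ 0.5053 -0.2088  0.1767] Rcol [[0.974, 0.225, 0.002], [0.003, -0.005, -1.0], [-0.225, 0.974, -0.006]] F [ 0.6  0.6 -0.6] gap 0.0855 q [-0.54  0.29 -0.18  1.1  -0.    0.81]
-1.5 3.7 1.7 0.3 -0.0 0.1
```

Emit:
{"fn": "drive_tool", "kwargs": {"plan": "1 -1.5 3.5 1.5 0.3 0 0.1"}}

```text
clock: 2.62
tcp_pos: [0.5042, -0.2079, 0.1742]
orientation: [-0.702, 0.703, 0.081, -0.08]
wrist_force: [0.2, 0.1, -0.5]
finger_gap: 0.0856
```

Emit:
{"fn": "drive_tool", "kwargs": {"plan": "1 0 0 0 0 0 0"}}

```text
clock: 2.75
tcp_pos: [0.5041, -0.2078, 0.1743]
orientation: [-0.702, 0.703, 0.081, -0.08]
wrist_force: [0.2, 0.4, 0.1]
finger_gap: 0.0858
```

Emit:
{"fn": "drive_tool", "kwargs": {"plan": "1 0 0 0 0 0 0"}}

```text
clock: 2.88
tcp_pos: [0.5042, -0.2078, 0.1744]
orientation: [-0.702, 0.703, 0.081, -0.08]
wrist_force: [-0.4, 0.4, 0.9]
finger_gap: 0.0854
```

Emit:
{"fn": "drive_tool", "kwargs": {"plan": "-1 0 0 0 0 0 0; -1 0 0 0 0 0 0; -1 0 0 0 0 0 0; -1 0 0 0 0 0 0; -1 0 0 0 0 0 0; -1 0 0 0 0 0 0", "grip_force": 70}}

```text
clock: 3.62
tcp_pos: [0.504, -0.2078, 0.1745]
orientation: [-0.702, 0.703, 0.08, -0.08]
wrist_force: [-0.2, -0.3, 0.4]
finger_gap: 0.0144
```

Run:
```python
from h import *
from workcell import monitor
s=monitor.get_state(); st(s); rows(s,line(s,[.5035,-.2075,.25],4),down(13))
```

```text
t 3.625 p [ 0.504  -0.2078  0.1745] Rcol [[0.974, 0.225, 0.001], [0.001, -0.002, -1.0], [-0.225, 0.974, -0.002]] F [-0.2 -0.3  0.4] gap 0.0144 q [-0.54  0.29 -0.18  1.1  -0.    0.81]
-0.1 -18.9 0.1 0.0 0.0 0.0
-0.1 -18.9 0.1 0.0 0.0 0.0
-0.1 -18.9 0.1 0.0 0.0 0.0
-0.1 -18.9 0.1 0.0 0.0 0.0
```

Emit:
{"fn": "drive_tool", "kwargs": {"plan": "-1 0 -6 0 0 0 0; -1 0 -8 0 0 0 0; -1 0 -8 0 0 0 0"}}

```text
clock: 4.0
tcp_pos: [0.5036, -0.2075, 0.1971]
orientation: [-0.702, 0.703, 0.08, -0.08]
wrist_force: [-0.3, 0.0, -0.6]
finger_gap: 0.0142
```

Run:
```python
from h import *
from workcell import monitor
s=monitor.get_state(); st(s); rows(s,line(s,[.504,-.2078,.24],4),down(13))
```

```text
t 4.0 p [ 0.5036 -0.2075  0.1971] Rcol [[0.974, 0.225, -0.0], [0.0, -0.001, -1.0], [-0.225, 0.974, -0.001]] F [-0.3  0.  -0.6] gap 0.0142 q [-0.54  0.28 -0.14  1.15 -0.    0.81]
0.1 -10.7 -0.1 0.0 0.0 -0.0
0.1 -10.7 -0.1 0.0 0.0 -0.0
0.1 -10.7 -0.1 0.0 0.0 -0.0
0.1 -10.7 -0.1 0.0 0.0 -0.0
```

Emit:
{"fn": "drive_tool", "kwargs": {"plan": "-1 0 -10 0 0 0 0; -1 0 -10 0 0 0 0; -1 0 -12 0 0 0 0; -1 0 -12 0 0 0 0; -1 0 -14 0 0 0 0; -1 0 -10 0 0 0 0"}}

```text
clock: 4.75
tcp_pos: [0.5039, -0.2075, 0.271]
orientation: [-0.702, 0.703, 0.081, -0.08]
wrist_force: [0.4, -0.3, -1.2]
finger_gap: 0.0144
```

Run:
```python
from h import *
from workcell import monitor
s=monitor.get_state(); st(s); snap("d",["side","scene"]); s=monitor.get_state(); st(s)
rows(s,line(s,[.551,.0047,.27],8),down(13))
p=cv2.imread("pics/d_side.png");q=cv2.imread("pics/d_scene.png"); cv2.imwrite("pics/d_crop.png",np.hstack([cv2.resize(p[130:330,170:300],None,fx=3,fy=3),cv2.resize(q[60:260,110:240],None,fx=3,fy=3)]))
```

```text
t 4.75 p [ 0.5039 -0.2075  0.271 ] Rcol [[0.974, 0.225, 0.001], [0.002, -0.002, -1.0], [-0.225, 0.974, -0.002]] F [ 0.4 -0.3 -1.2] gap 0.0144 q [-0.54  0.25  0.    1.32 -0.    0.81]
t 4.85 p [ 0.5044 -0.2078  0.2714] Rcol [[0.974, 0.225, 0.003], [0.003, -0.003, -1.0], [-0.225, 0.974, -0.003]] F [ 0.5 -0.2 -0.3] gap 0.014 q [-0.54  0.25  0.    1.32 -0.    0.81]
11.7 0.1 24.6 0.0 0.0 0.0
11.7 0.1 24.6 0.0 0.0 0.0
11.7 0.1 24.6 0.0 0.0 0.0
11.7 0.1 24.6 0.0 0.0 0.0
11.7 0.1 24.6 0.0 0.0 0.0
11.7 0.1 24.6 0.0 0.0 0.0
11.7 0.2 24.6 0.0 0.0 0.0
11.7 0.2 24.6 0.0 0.0 0.0
```

View pics/d_crop.png

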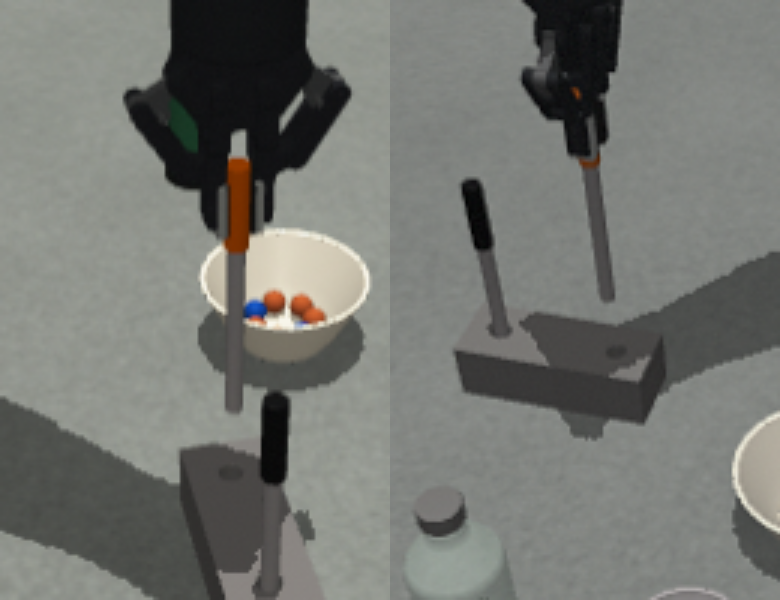

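The rod is gripped, upright and clear of the holder (foot near crop (233,410) on the left, (607,298) on the right). I'll measure the rod axis relative to the TCP and the bowl from the earlier wrist view.

```bash
cat >> h.py <<'E'
def rodaxis(tag,tcp,names=("scene","side"),zl=None,zh=None):
    for n in names:
        z=load(f"pics/{tag}_{n}.npz"); X=cloud(z); C=-z['R'].T@z['t']
        rel=X-tcp
        m=(abs(rel[...,0])<.02)&(abs(rel[...,1])<.025)&(rel[...,2]<-.055)&(rel[...,2]>-.18)&(X[...,2]>(zl or .0))
        P=X[m]; 
        if len(P)<10: print(n,"few",len(P)); continue
        d=(C-tcp)[:2]; d/=np.linalg.norm(d)
        h=P[:,2]-tcp[2]; A=np.c_[np.ones(len(P)),h+.16]
        c=np.linalg.lstsq(A,P[:,:2]-d*.006*.785-tcp[:2],rcond=None)[0]
        print(n,len(P),"foot offset mm",(c[0]*1000).round(1),"tilt dxy/dz",c[1].round(3),"zmin rel",np.percentile(h,1).round(4),h.min().round(4))
E
python3 - <<'E'
from h import *
tcp=np.array([.5041,-.2076,.2712]); rodaxis("d",tcp)
z=load("pics/b_wrist.npz"); X=cloud(z)
H=hsv(z); h,s,v=[H[...,i].astype(int) for i in range(3)]
w=(s<60)&(X[...,2]>.057)&(X[...,2]<.064)&(abs(X[...,0]-.55)<.09)&(abs(X[...,1])<.09)
P=X[w]; print("bowl rim wrist",len(P),circ(P),P.min(0),P.max(0))
for n in("scene","side"):
  z=load(f"pics/a_{n}.npz"); X=cloud(z); H=hsv(z); h,s,v=[H[...,i].astype(int) for i in range(3)]
  b=((h<14)|(h>172))&(s>120)|((h>105)&(h<130)&(s>130))
  b&=(abs(X[...,0]-.55)<.06)&(abs(X[...,1])<.06)&(X[...,2]<.045)
  k=(X[...,2]>.0555)&(abs(X[...,0]-.55)<.085)&(abs(X[...,1])<.085)&(X[...,2]<.066)
  print(n,"rim outer ext mid",(X[k].min(0)+X[k].max(0))/2, np.percentile(X[k],[1,99],axis=0).mean(0))
E
```

```text
scene 198 foot offset mm [ 0.5 -0.7] tilt dxy/dz [0.002 0.004] zmin rel -0.1627 -0.1644
side 275 foot offset mm [-0.4 -0.3] tilt dxy/dz [ 0.007 -0.013] zmin rel -0.163 -0.1652
bowl rim wrist 908 (array([0.55069597, 0.00593653]), np.float64(0.06633536993844548)) [ 0.48547278 -0.06223269  0.05700365] [0.6206171  0.02014303 0.06205479]
scene rim outer ext mid [0.55135119 0.00597613 0.05903146] [0.55086833 0.00622829 0.0587454 ]
side rim outer ext mid [0.55109587 0.00251542 0.05862655] [0.55026769 0.00371804 0.0583987 ]
```

Emit:
{"fn": "drive_tool", "kwargs": {"plan": "-1 8 0 16 0 0 0; -1 13 0 28 0 0 0; -1 15 0 30 0 0 0; -1 15 0 30 0 0 0; -1 14 0 30 0 0 0; -1 12 0 26 0 0 0; -1 8 0 18 0 0 0; -1 4 0 8 0 0 0"}}

```text
clock: 5.85
tcp_pos: [0.548, 0.0067, 0.2663]
orientation: [0.703, -0.702, -0.079, 0.082]
wrist_force: [0.3, -1.3, -0.8]
finger_gap: 0.0147
```

Run:
```python
from h import *
from workcell import monitor
s=monitor.get_state(); st(s)
rows(s,line(s,[.551,.005,.255],3),down(13))
```

```text
t 5.85 p [0.548  0.0067 0.2663] Rcol [[0.974, 0.227, -0.004], [-0.005, 0.002, -1.0], [-0.227, 0.974, 0.003]] F [ 0.3 -1.3 -0.8] gap 0.0147 q [-0.14  0.26  0.01  1.32  0.    1.21]
0.9 3.8 -0.8 -0.1 0.0 -0.1
0.9 3.8 -0.8 -0.1 0.0 -0.1
0.8 3.8 -0.8 -0.1 0.0 -0.1
```

Emit:
{"fn": "drive_tool", "kwargs": {"plan": "-1 1 4 -1 -0.1 0 -0.2; -1 1 4 -1 -0.1 0 -0.1; -1 0.8 4 -0.8 -0.1 0 0"}}

```text
clock: 6.22
tcp_pos: [0.5511, 0.0045, 0.253]
orientation: [-0.702, 0.703, 0.081, -0.08]
wrist_force: [0.4, -0.7, -0.7]
finger_gap: 0.0144
```

Run:
```python
from h import *
from workcell import monitor
s=monitor.get_state(); st(s); snap("e",["wrist","scene","side"]); s=monitor.get_state(); st(s); tcp=pose(s)[0]
rodaxis("e",tcp,zl=.065)
for n in("wrist","scene","side"):
  z=load(f"pics/e_{n}.npz"); X=cloud(z); H=hsv(z); h,sa,v=[H[...,i].astype(int) for i in range(3)]
  w=(sa<60)&(X[...,2]>.057)&(X[...,2]<.064)&(abs(X[...,0]-.55)<.09)&(abs(X[...,1])<.09)&(np.hypot(X[...,0]-.551,X[...,1]-.005)>.055)
  P=X[w]; print(n,"rim",len(P),circ(P) if len(P)>5 else 0)
a=cv2.imread("pics/e_wrist.png");p=cv2.imread("pics/e_side.png");q=cv2.imread("pics/e_scene.png"); cv2.imwrite("pics/e_crop.png",np.hstack([cv2.resize(a,(400,300)),cv2.resize(p[160:260,200:330],(390,300)) ]))
cv2.imwrite("pics/e_crop2.png",cv2.resize(q[130:270,190:330],None,fx=4,fy=4))
```

```text
t 6.225 p [0.5511 0.0045 0.253 ] Rcol [[0.974, 0.227, 0.0], [0.001, -0.002, -1.0], [-0.227, 0.974, -0.003]] F [ 0.4 -0.7 -0.7] gap 0.0144 q [-0.14  0.27 -0.02  1.28 -0.    1.21]
t 6.375 p [0.551  0.0046 0.2531] Rcol [[0.974, 0.227, 0.0], [0.001, -0.002, -1.0], [-0.227, 0.974, -0.002]] F [-0.3  0.4 -0.3] gap 0.0143 q [-0.14  0.27 -0.02  1.29 -0.    1.21]
scene 194 foot offset mm [ 0.4 -0.2] tilt dxy/dz [-0.008 -0.003] zmin rel -0.1633 -0.1641
side 200 foot offset mm [-0.4 -1.9] tilt dxy/dz [0.011 0.005] zmin rel -0.1638 -0.1653
wrist rim 1582 (array([0.55089733, 0.0067767 ]), np.float64(0.06638237562594385))
scene rim 292 (array([0.55140213, 0.0063344 ]), np.float64(0.06660621309614248))
side rim 194 (array([0.55049481, 0.00218139]), np.float64(0.06662202656756612))
```

View pics/e_crop.png

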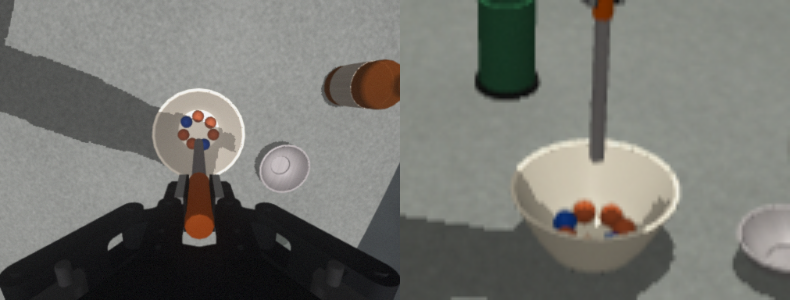

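View pics/e_crop2.png

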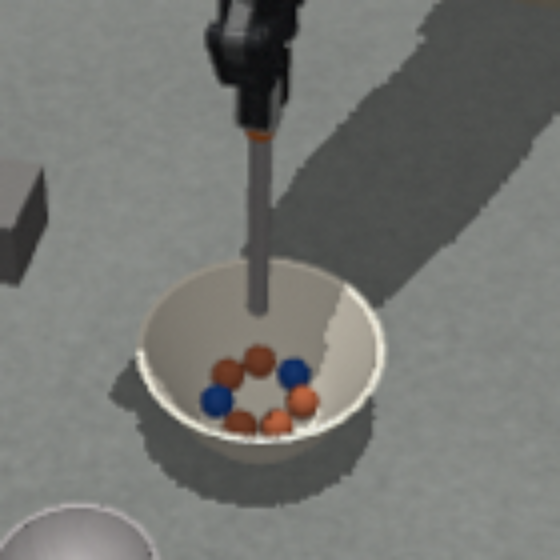

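The view shows the rod tip over the middle of the bowl and the ball ring clear at its centre. The blue balls are at crop (295,373) and (217,401). Averaging the cameras with their rod bias removed puts the bowl centre at (0.551, 0.0058) and the foot 164.5 mm below the TCP. I'll descend next.

Emit:
{"fn": "drive_tool", "kwargs": {"plan": "-1 0.3 12 0.5 0 0 0; -1 0 14 0.5 0 0 0; -1 0 14 0 0 0 0; -1 0 12 0 0 0 0"}}

```text
clock: 6.88
tcp_pos: [0.5513, 0.0049, 0.198]
orientation: [-0.702, 0.703, 0.081, -0.08]
wrist_force: [0.1, -0.3, -0.8]
finger_gap: 0.0141
```

Run:
```python
from h import *
from workcell import monitor
s=monitor.get_state(); st(s)
rows(s,line(s,[.551,.0058,.179],3),down(13))
```

```text
t 6.875 p [0.5513 0.0049 0.198 ] Rcol [[0.974, 0.226, 0.001], [0.001, -0.002, -1.0], [-0.226, 0.974, -0.003]] F [ 0.1 -0.3 -0.8] gap 0.0141 q [-0.14  0.29 -0.12  1.16 -0.    1.21]
-0.0 6.3 0.3 0.0 0.0 0.0
-0.0 6.3 0.3 0.0 0.0 0.0
-0.0 6.3 0.3 0.0 0.0 0.0
```

Emit:
{"fn": "drive_tool", "kwargs": {"plan": "-1 0 7 0.4 0 0 0; -1 0 6 0.3 0 0 0; -1 0 4 0.2 0 0 0; -1 0 2 0 0 0 0"}}

```text
clock: 7.38
tcp_pos: [0.5506, 0.0059, 0.1767]
orientation: [-0.702, 0.703, 0.08, -0.081]
wrist_force: [-0.2, -0.1, -0.4]
finger_gap: 0.0144
```

```bash
cat >> h.py <<'E'
C0=np.array([.551,.0058]); 
def arc(s,a0,a1,n,r=.017,z=.179):
    w=[np.r_[C0+r*np.array([np.cos(a),np.sin(a)]),z] for a in np.radians(np.linspace(a0,a1,n+1)[1:])]
    p=pose(s)[0]; d=p[:2]-C0; print("now r mm",np.linalg.norm(d).round(4)*1000,"ang",np.degrees(np.arctan2(d[1],d[0])).round(1),"foot over floor",round((p[2]-.1645-.006)*1000,1))
    rows(s,w,down(13))
E
python3 - <<'E'
from h import *
from workcell import monitor
s=monitor.get_state(); st(s)
rows(s,line(s,[.568,.0058,.179],4),down(13))
E
```

```text
t 7.375 p [0.5506 0.0059 0.1767] Rcol [[0.974, 0.226, -0.001], [-0.0, -0.002, -1.0], [-0.226, 0.974, -0.002]] F [-0.2 -0.1 -0.4] gap 0.0144 q [-0.13  0.3  -0.16  1.11 -0.    1.21]
4.2 -0.6 -1.0 0.0 0.0 -0.0
4.2 -0.6 -1.0 0.0 0.0 -0.0
4.2 -0.6 -1.0 0.0 0.0 -0.0
4.2 -0.6 -1.0 0.0 0.0 -0.0
```

Emit:
{"fn": "drive_tool", "kwargs": {"plan": "-1 4.2 -1 -1 0 0 0; -1 4.2 -1 -1 0 0 0; -1 4.2 -0.5 -1 0 0 0; -1 4 0 -1 0 0 0"}}

```text
clock: 7.88
tcp_pos: [0.5672, 0.0058, 0.1797]
orientation: [-0.702, 0.703, 0.079, -0.082]
wrist_force: [-6.4, -0.8, 2.8]
finger_gap: 0.0143
```

Run:
```python
from h import *
from workcell import monitor
s=monitor.get_state(); st(s); arc(s,0,60,4)
```

```text
t 7.875 p [0.5672 0.0058 0.1797] Rcol [[0.974, 0.226, -0.004], [-0.003, -0.003, -1.0], [-0.226, 0.974, -0.002]] F [-6.4 -0.8  2.8] gap 0.0143 q [-0.13  0.33 -0.11  1.13 -0.    1.21]
now r mm 16.2 ang -0.1 foot over floor 9.2
1.3 0.7 4.3 0.0 0.0 -0.1
-0.7 -0.0 4.4 0.0 0.0 -0.1
-1.8 0.0 4.0 0.0 0.0 -0.1
-2.8 0.0 3.4 0.0 0.0 -0.1
```

Emit:
{"fn": "drive_tool", "kwargs": {"plan": "-1 1 0.4 4.3 0 0 0; -1 -0.7 0 4.4 0 0 0; -1 -1.8 0 4 0 0 0; -1 -2.8 0 3.4 0 0 0"}}

```text
clock: 8.38
tcp_pos: [0.5597, 0.0199, 0.1793]
orientation: [-0.701, 0.705, 0.079, -0.081]
wrist_force: [-1.7, -3.1, -0.2]
finger_gap: 0.0143
```

Run:
```python
from h import *
from workcell import monitor
s=monitor.get_state(); st(s); arc(s,60,150,6)
```

```text
t 8.375 p [0.5597 0.0199 0.1793] Rcol [[0.974, 0.225, -0.004], [-0.003, -0.006, -1.0], [-0.225, 0.974, -0.005]] F [-1.7 -3.1 -0.2] gap 0.0143 q [-0.1   0.32 -0.13  1.12 -0.01  1.24]
now r mm 16.6 ang 58.2 foot over floor 8.8
-3.7 0.3 3.2 0.0 0.0 -0.0
-4.2 0.0 1.6 0.0 0.0 -0.0
-4.4 0.0 0.4 0.0 0.0 -0.0
-4.4 0.0 -0.7 0.0 0.0 -0.0
-4.0 0.0 -1.8 0.0 0.0 -0.0
-3.4 0.0 -2.8 0.0 0.0 -0.0
```

Tracking well.

Emit:
{"fn": "drive_tool", "kwargs": {"plan": "-1 -3.7 0.2 3.3 0.1 0 0; -1 -4.2 0 1.7 0.1 0 0; -1 -4.4 0 0.5 0 0 0; -1 -4.4 0 -0.7 0 0 0; -1 -4 0 -1.8 0 0 0; -1 -3.4 0 -2.8 0 0 0"}}

```text
clock: 9.12
tcp_pos: [0.5369, 0.0149, 0.1806]
orientation: [-0.702, 0.703, 0.081, -0.079]
wrist_force: [0.3, -0.4, -0.5]
finger_gap: 0.0147
```

Run:
```python
from h import *
from workcell import monitor
s=monitor.get_state(); st(s); arc(s,150,240,6)
```

```text
t 9.125 p [0.5369 0.0149 0.1806] Rcol [[0.974, 0.225, 0.003], [0.003, -0.001, -1.0], [-0.225, 0.974, -0.002]] F [ 0.3 -0.4 -0.5] gap 0.0147 q [-0.12  0.27 -0.19  1.1  -0.    1.22]
now r mm 16.7 ang 147.2 foot over floor 10.1
-3.4 1.6 -4.0 0.0 0.0 0.0
-1.6 0.0 -4.2 0.0 0.0 0.0
-0.4 0.0 -4.4 0.0 0.0 0.0
0.7 0.0 -4.4 0.0 0.0 0.0
1.8 0.0 -4.0 0.0 0.0 0.0
2.8 0.0 -3.4 0.0 0.0 0.0
```

Emit:
{"fn": "drive_tool", "kwargs": {"plan": "-1 -3.2 0.9 -4 0 0 0; -1 -1.7 0.5 -4.3 0 0 0; -1 -0.5 0.2 -4.4 0 0 0; -1 0.7 0 -4.4 0 0 0; -1 1.8 0 -4 0 0 0; -1 2.7 0 -3.4 0 0 0"}}

```text
clock: 9.88
tcp_pos: [0.5428, -0.0093, 0.1789]
orientation: [0.704, -0.701, -0.082, 0.079]
wrist_force: [0.2, 0.9, -0.3]
finger_gap: 0.0144
```

Run:
```python
from h import *
from workcell import monitor
s=monitor.get_state(); st(s); arc(s,240,330,6); snap("f",["scene"])
q=cv2.imread("pics/f_scene.png"); cv2.imwrite("pics/f_crop2.png",cv2.resize(q[130:270,190:330],None,fx=4,fy=4))
```

```text
t 9.875 p [ 0.5428 -0.0093  0.1789] Rcol [[0.974, 0.226, 0.005], [0.004, 0.003, -1.0], [-0.226, 0.974, 0.002]] F [ 0.2  0.9 -0.3] gap 0.0144 q [-0.17  0.28 -0.18  1.1   0.    1.18]
now r mm 17.2 ang -118.5 foot over floor 8.4
3.4 -0.1 -2.2 -0.0 0.0 0.0
4.2 0.0 -1.6 -0.0 0.0 0.0
4.4 0.0 -0.4 -0.0 0.0 0.0
4.4 0.0 0.7 -0.0 0.0 0.0
4.0 0.0 1.8 -0.0 0.0 0.0
3.4 0.0 2.8 -0.0 0.0 0.0
```

View pics/f_crop2.png

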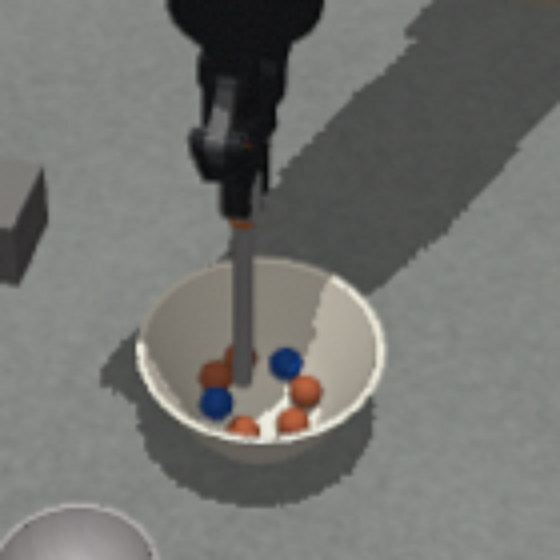

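The balls are only nudged so far: the blues are now at (285,362) and (217,403). I'll widen the second turn slightly.

Emit:
{"fn": "drive_tool", "kwargs": {"plan": "-1 3.4 0 -2.8 0 0 0; -1 4.3 0 -1.7 0 0 0; -1 4.6 0 -0.5 0 0 0; -1 4.6 0 0.7 0 0 0; -1 4.3 0 1.8 0 0 0; -1 3.6 0 2.8 0 0 0"}}

```text
clock: 10.68
tcp_pos: [0.5646, -0.0025, 0.1769]
orientation: [0.704, -0.701, -0.078, 0.082]
wrist_force: [-2.3, 1.3, 0.2]
finger_gap: 0.0146
```

Run:
```python
from h import *
from workcell import monitor
s=monitor.get_state(); st(s); arc(s,330,360+60,6,r=.019)
```

```text
t 10.675 p [ 0.5646 -0.0025  0.1769] Rcol [[0.974, 0.226, -0.005], [-0.006, 0.005, -1.0], [-0.226, 0.974, 0.006]] F [-2.3  1.3  0.2] gap 0.0146 q [-0.15  0.33 -0.12  1.13  0.    1.19]
now r mm 16.0 ang -31.4 foot over floor 6.4
5.3 -2.2 2.3 -0.1 0.0 -0.0
1.7 0.0 4.6 -0.1 0.0 -0.0
0.5 0.0 4.9 -0.1 0.0 -0.0
-0.8 0.0 4.9 -0.1 0.0 -0.0
-2.1 0.0 4.5 -0.1 0.0 -0.0
-3.2 0.0 3.8 -0.1 0.0 -0.0
```

Emit:
{"fn": "drive_tool", "kwargs": {"plan": "-1 5.5 -1.2 2.4 -0.1 0 0; -1 2.3 -0.8 4.6 -0.1 0 0; -1 0.9 -0.3 4.9 -0.1 0 0; -1 -0.6 0 4.9 -0.1 0 0; -1 -2 0 4.6 0 0 0; -1 -3.2 0 4 0 0 0"}}

```text
clock: 11.42
tcp_pos: [0.5618, 0.0215, 0.1793]
orientation: [-0.699, 0.706, 0.078, -0.082]
wrist_force: [-0.8, -1.4, 0.0]
finger_gap: 0.0145
```

Run:
```python
from h import *
from workcell import monitor
s=monitor.get_state(); st(s); arc(s,60,150,6,r=.019)
```

```text
t 11.425 p [0.5618 0.0215 0.1793] Rcol [[0.974, 0.225, -0.008], [-0.005, -0.012, -1.0], [-0.225, 0.974, -0.01]] F [-0.8 -1.4  0. ] gap 0.0145 q [-0.1   0.32 -0.12  1.13 -0.01  1.25]
now r mm 19.0 ang 55.6 foot over floor 8.8
-5.1 0.3 3.9 0.1 -0.0 -0.1
-4.6 0.0 1.7 0.1 -0.0 -0.1
-4.9 0.0 0.5 0.1 -0.0 -0.1
-4.9 0.0 -0.8 0.1 -0.0 -0.1
-4.5 0.0 -2.1 0.1 -0.0 -0.1
-3.8 0.0 -3.2 0.1 -0.0 -0.1
```

Emit:
{"fn": "drive_tool", "kwargs": {"plan": "-1 -4.8 0.2 3.9 0.1 0 -0.1; -1 -4.6 0 1.9 0.1 0 -0.1; -1 -4.9 0 0.6 0.1 0 -0.1; -1 -4.9 0 -0.8 0.1 0 0; -1 -4.5 0 -2 0.1 0 0; -1 -3.8 0 -3.2 0.1 0 0"}}

```text
clock: 12.18
tcp_pos: [0.5369, 0.015, 0.1813]
orientation: [-0.702, 0.703, 0.083, -0.077]
wrist_force: [0.9, -0.6, 0.6]
finger_gap: 0.0144
```

Run:
```python
from h import *
from workcell import monitor
s=monitor.get_state(); st(s); arc(s,150,240,6,r=.019); snap("g",["scene"])
q=cv2.imread("pics/g_scene.png"); cv2.imwrite("pics/g_crop2.png",cv2.resize(q[130:270,190:330],None,fx=4,fy=4))
```

```text
t 12.175 p [0.5369 0.015  0.1813] Rcol [[0.974, 0.225, 0.007], [0.007, -0.001, -1.0], [-0.225, 0.974, -0.002]] F [ 0.9 -0.6  0.6] gap 0.0144 q [-0.12  0.27 -0.2   1.1   0.    1.22]
now r mm 16.9 ang 146.8 foot over floor 10.8
-5.1 2.3 -3.2 0.0 -0.0 0.1
-1.7 -0.0 -4.6 0.0 -0.0 0.1
-0.5 0.0 -4.9 0.0 -0.0 0.1
0.8 0.0 -4.9 0.0 -0.0 0.1
2.1 0.0 -4.5 0.0 -0.0 0.1
3.2 0.0 -3.8 0.0 -0.0 0.1
```

View pics/g_crop2.png

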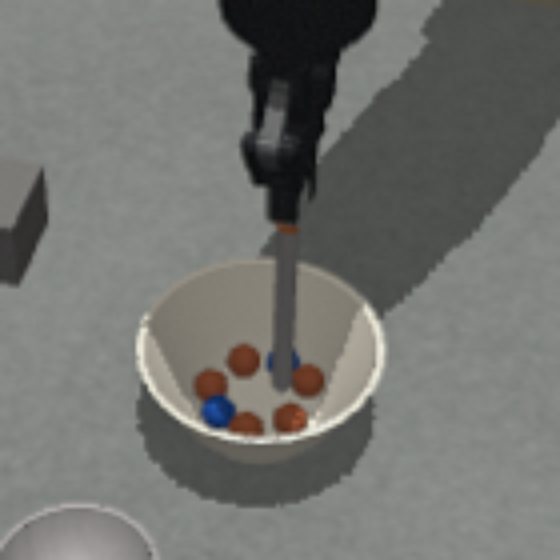

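Emit:
{"fn": "drive_tool", "kwargs": {"plan": "-1 -4.8 1.2 -3.4 0 0 0.1; -1 -2.2 0.7 -4.8 0 0 0.1; -1 -0.8 0.3 -4.9 0 0 0.1; -1 0.7 0 -5 0 0 0; -1 2 0 -4.7 0 0 0; -1 3.1 0 -4 0 0 0"}}

```text
clock: 12.98
tcp_pos: [0.5416, -0.0101, 0.1793]
orientation: [0.705, -0.7, -0.082, 0.079]
wrist_force: [2.1, 5.0, 1.3]
finger_gap: 0.0143
```

Run:
```python
from h import *
from workcell import monitor
s=monitor.get_state(); st(s); arc(s,240,300,4,r=.020); snap("i",["scene"])
q=cv2.imread("pics/i_scene.png"); cv2.imwrite("pics/i_crop2.png",cv2.resize(q[130:270,190:330],None,fx=4,fy=4))
```

```text
t 12.975 p [ 0.5416 -0.0101  0.1793] Rcol [[0.974, 0.226, 0.006], [0.004, 0.008, -1.0], [-0.226, 0.974, 0.007]] F [2.1 5.  1.3] gap 0.0143 q [-0.17  0.28 -0.18  1.1   0.01  1.17]
now r mm 18.5 ang -120.5 foot over floor 8.8
3.3 0.3 -4.2 -0.1 0.0 0.1
4.9 0.0 -1.8 -0.1 0.0 0.1
5.2 0.0 -0.5 -0.1 0.0 0.1
5.1 0.0 0.9 -0.1 0.0 0.1
```

View pics/i_crop2.png

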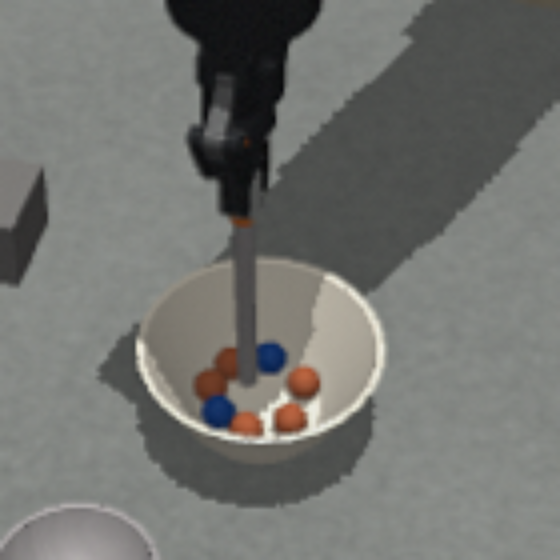

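Blue A has moved from (295,373) to (270,357), about 18 mm (a ball is about 32 px across in this crop). I'll finish the turn.

Emit:
{"fn": "drive_tool", "kwargs": {"plan": "-1 3.5 0.2 -3.4 -0.1 0 0.1; -1 4.7 0 -1.8 -0.1 0 0.1; -1 4.9 0 -0.5 -0.1 0 0.1; -1 5 0 0.8 -0.1 0 0; -1 4.6 0 2 -0.1 0 0; -1 4 0 3 0 0 0"}}

```text
clock: 13.78
tcp_pos: [0.565, -0.0037, 0.1761]
orientation: [-0.702, 0.703, 0.076, -0.084]
wrist_force: [-3.4, 0.2, 0.6]
finger_gap: 0.0144
```

Run:
```python
from h import *
from workcell import monitor
s=monitor.get_state(); st(s); arc(s,330,366,3,r=.018)
```

```text
t 13.775 p [ 0.565  -0.0037  0.1761] Rcol [[0.974, 0.226, -0.012], [-0.011, -0.002, -1.0], [-0.226, 0.974, 0.001]] F [-3.4  0.2  0.6] gap 0.0144 q [-0.15  0.34 -0.11  1.13 -0.    1.2 ]
now r mm 16.9 ang -34.2 foot over floor 5.6
3.9 -3.0 3.2 -0.0 0.0 -0.2
1.6 -0.0 3.4 -0.0 0.0 -0.2
0.8 -0.0 3.7 -0.0 0.0 -0.2
```

Emit:
{"fn": "drive_tool", "kwargs": {"plan": "-1 3.5 -1.5 3.3 0 0 -0.3; -1 2 -1 3.6 0 0 -0.2; -1 1.2 -0.5 3.9 0 0 -0.2; -1 0.5 0 2 0 0 0"}}

```text
clock: 14.28
tcp_pos: [0.5681, 0.0095, 0.1788]
orientation: [-0.701, 0.704, 0.079, -0.081]
wrist_force: [-3.3, -2.7, -0.4]
finger_gap: 0.0143
```

Run:
```python
from h import *
from workcell import monitor
s=monitor.get_state(); st(s); arc(s,6,8,1,r=.017); rows(s,[pose(s)[0]+[0,0,.012]],down(13))
```

```text
t 14.275 p [0.5681 0.0095 0.1788] Rcol [[0.974, 0.225, -0.003], [-0.002, -0.005, -1.0], [-0.225, 0.974, -0.004]] F [-3.3 -2.7 -0.4] gap 0.0143 q [-0.12  0.33 -0.11  1.13 -0.    1.22]
now r mm 17.5 ang 12.3 foot over floor 8.3
-0.6 -0.2 -1.3 0.2 0.0 -0.2
-0.0 -12.0 -0.0 0.2 0.0 -0.2
```

Emit:
{"fn": "drive_tool", "kwargs": {"plan": "-1 0 -8 0 0.2 0 -0.2; -1 0 -12 0 0 0 0; -1 0 -14 0 0 0 0; -1 0 -16 0 0 0 0; -1 0 -16 0 0 0 0; -1 0 -12 0 0 0 0"}}

```text
clock: 15.02
tcp_pos: [0.5722, 0.0097, 0.265]
orientation: [-0.702, 0.703, 0.085, -0.075]
wrist_force: [0.4, 0.4, -1.6]
finger_gap: 0.0147
```

Run:
```python
from h import *
from workcell import monitor
s=monitor.get_state(); st(s); snap("j",["scene","side"]); s=monitor.get_state(); rodaxis("j",pose(s)[0],zl=.065)
z0=load("pics/a_scene.npz"); z=load("pics/j_scene.npz")
for zz in(z0,z):
  X=cloud(zz); H=hsv(zz); h,sa,v=[H[...,i].astype(int) for i in range(3)]
  b=(h>105)&(h<130)&(sa>150)&(abs(X[...,0]-.55)<.06)&(abs(X[...,1])<.06)
  n,L,stt,ce=cv2.connectedComponentsWithStats(b.astype(np.uint8))
  for i in range(1,n):
    if stt[i,4]>5: print(stt[i,4],ce[i].round(1),X[L==i].mean(0).round(4))
q=cv2.imread("pics/j_scene.png"); cv2.imwrite("pics/j_crop2.png",cv2.resize(q[130:270,190:330],None,fx=4,fy=4))
rows(s,line(s,[.478,.265,.33],8),down(13))
```

```text
t 15.025 p [0.5722 0.0097 0.265 ] Rcol [[0.974, 0.225, 0.013], [0.013, 0.001, -1.0], [-0.225, 0.974, -0.002]] F [ 0.4  0.4 -1.6] gap 0.0147 q [-0.12  0.29  0.05  1.31  0.    1.22]
scene 216 foot offset mm [ 1.4 -0.4] tilt dxy/dz [-0.009  0.003] zmin rel -0.1613 -0.1631
side 199 foot offset mm [ 2.6 -1.3] tilt dxy/dz [-0.008 -0.006] zmin rel -0.1631 -0.1647
40 [262.9 222.9] [0.5306 0.0184 0.0216]
43 [243.9 229.7] [ 0.5686 -0.0117  0.0216]
40 [257.1 218.8] [0.5255 0.001  0.0217]
37 [244.9 233.7] [ 0.5784 -0.0039  0.0224]
-4.2 -8.2 33.7 0.0 0.0 0.1
-4.2 -8.2 33.7 0.0 0.0 0.1
-4.3 -8.2 33.7 0.0 0.0 0.1
-4.3 -8.1 33.8 0.0 0.0 0.1
-4.3 -8.1 33.8 0.0 0.0 0.1
-4.3 -8.1 33.8 0.0 0.0 0.1
-4.3 -8.1 33.8 0.0 0.0 0.1
-4.3 -8.1 33.8 0.0 0.0 0.1
```

View pics/j_crop2.png

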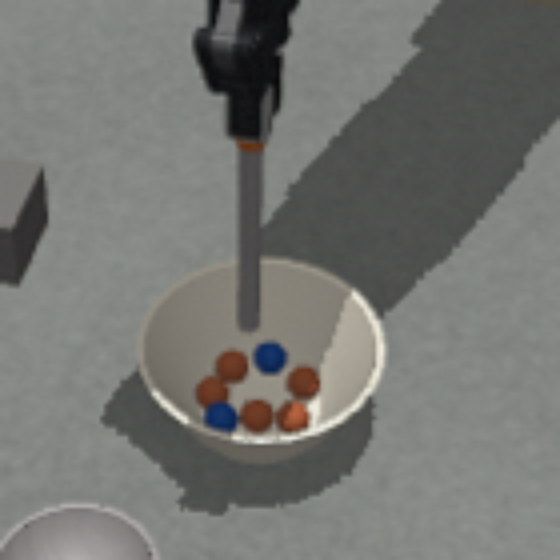

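All seven balls are in the bowl; blue A moved 18 mm and blue B 12.5 mm (at (270,357) and (221,416)). Next I'll carry the rod to the jar, rising first.

Emit:
{"fn": "drive_tool", "kwargs": {"plan": "-1 -2 -12 16 0 0 0.1; -1 -4 -14 30 0 0 0.1; -1 -5 -14 38 0 0 0.1; -1 -5 -10 42 0 0 0.1; -1 -5 -4 42 0 0 0; -1 -5 0 40 0 0 0; -1 -4 0 30 0 0 0; -1 -2 0 14 0 0 0"}}

```text
clock: 16.12
tcp_pos: [0.4772, 0.2598, 0.3221]
orientation: [0.703, -0.702, -0.081, 0.079]
wrist_force: [0.0, 0.1, -1.5]
finger_gap: 0.0143
```

Run:
```python
from h import *
from workcell import monitor
s=monitor.get_state(); st(s);rows(s,line(s,[.478,.265,.32],3),down(13))
```

```text
t 16.125 p [0.4772 0.2598 0.3221] Rcol [[0.974, 0.225, 0.004], [0.004, 0.002, -1.0], [-0.225, 0.974, 0.001]] F [ 0.   0.1 -1.5] gap 0.0143 q [0.35 0.24 0.11 1.44 0.   1.69]
0.7 0.7 1.6 -0.0 0.0 0.1
0.7 0.7 1.6 -0.0 0.0 0.1
0.7 0.7 1.6 -0.0 0.0 0.1
```

Emit:
{"fn": "drive_tool", "kwargs": {"plan": "-1 0.7 1 2 0 0 0.1; -1 0.7 1 2 0 0 0.1; -1 0 0 1 0 0 0"}}

```text
clock: 16.5
tcp_pos: [0.4773, 0.2647, 0.3199]
orientation: [0.703, -0.702, -0.08, 0.08]
wrist_force: [-0.2, 0.5, -0.8]
finger_gap: 0.0145
```

Run:
```python
from h import *
from workcell import monitor
snap("k",["scene","side","wrist"]); s=monitor.get_state(); st(s); rodaxis("k",pose(s)[0],zl=.112)
for n in("scene","side","wrist"):
  z=load(f"pics/k_{n}.npz"); X=cloud(z); H=hsv(z); h,sa,v=[H[...,i].astype(int) for i in range(3)]
  g=(h>60)&(h<95)&(sa>80)&(X[...,2]>.095)&(X[...,2]<.104)&(abs(X[...,0]-.478)<.04)&(abs(X[...,1]-.265)<.04)
  P=X[g]; print(n,len(P),circ(P) if len(P)>9 else 0,(P.min(0)+P.max(0))/2)
q=cv2.imread("pics/k_scene.png");p=cv2.imread("pics/k_side.png"); cv2.imwrite("pics/k_crop2.png",np.hstack([cv2.resize(q[150:270,320:440],None,fx=3,fy=3),cv2.resize(p[80:200,180:300],None,fx=3,fy=3)]))
```

```text
t 16.65 p [0.4773 0.2648 0.32  ] Rcol [[0.974, 0.225, -0.0], [-0.0, 0.001, -1.0], [-0.225, 0.974, 0.001]] F [-0.4 -0.5 -0.7] gap 0.0144 q [0.36 0.25 0.12 1.44 0.   1.7 ]
scene 272 foot offset mm [-1.3  0.6] tilt dxy/dz [ 0.012 -0.004] zmin rel -0.1633 -0.1671
side 152 foot offset mm [-0.5 -1.3] tilt dxy/dz [ 0.006 -0.001] zmin rel -0.1649 -0.168
scene 159 (array([0.47883277, 0.26678196]), np.float64(0.025418039289276984)) [0.47932751 0.26671819 0.09913102]
side 62 (array([0.47820281, 0.26288403]), np.float64(0.026089573885057227)) [0.47778744 0.26465503 0.09829783]
wrist 319 (array([0.47808392, 0.2673639 ]), np.float64(0.025436040609425677)) [0.47816455 0.26773291 0.09885965]
```

View pics/k_crop2.png

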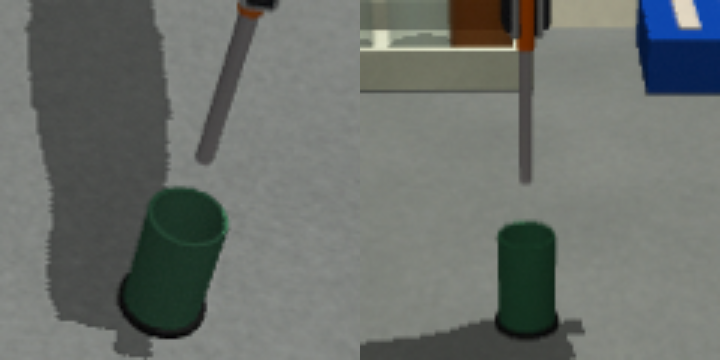

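Rod foot is over the jar mouth. I'll descend 146 mm with small corrections.

Emit:
{"fn": "drive_tool", "kwargs": {"plan": "-1 1 16 0.5 0 0 0; -1 0.5 22 0.5 0 0 0; -1 0 22 0 0 0 0; -1 0 20 0 0 0 0; -1 0 12 0 0 0 0"}}

```text
clock: 17.27
tcp_pos: [0.481, 0.264, 0.227]
orientation: [0.703, -0.702, -0.08, 0.077]
wrist_force: [-0.3, -1.1, -0.8]
finger_gap: 0.0142
```

Run:
```python
from h import *
from workcell import monitor
s=monitor.get_state(); st(s);rows(s,line(s,[.479,.266,.174],4),down(13))
```

```text
t 17.275 p [0.481 0.264 0.227] Rcol [[0.975, 0.221, 0.004], [0.004, 0.002, -1.0], [-0.221, 0.975, 0.001]] F [-0.3 -1.1 -0.8] gap 0.0142 q [ 0.36  0.27 -0.08  1.22  0.    1.7 ]
-0.4 13.3 0.6 -0.0 -0.1 0.1
-0.4 13.3 0.6 -0.0 -0.1 0.1
-0.4 13.3 0.6 -0.0 -0.1 0.1
-0.4 13.3 0.6 -0.0 -0.1 0.1
```

Emit:
{"fn": "drive_tool", "kwargs": {"plan": "-1 -0.5 14 1 0 0 0.1; -1 -0.5 14 0.8 0 0 0.1; -1 -0.4 10 0.5 0 0 0; -1 0 6 0 0 0 0; -1 0 3 0 0 0 0; -1 0 0 0 0 0 0"}}

```text
clock: 18.02
tcp_pos: [0.4796, 0.2659, 0.1774]
orientation: [0.703, -0.702, -0.079, 0.078]
wrist_force: [0.1, -0.2, -1.0]
finger_gap: 0.0143
```

Run:
```python
from h import *
from workcell import monitor
s=monitor.get_state(); st(s);rows(s,line(s,[.479,.266,.1735],1),down(13))
```

```text
t 18.025 p [0.4796 0.2659 0.1774] Rcol [[0.975, 0.22, 0.001], [0.001, 0.001, -1.0], [-0.22, 0.975, 0.001]] F [ 0.1 -0.2 -1. ] gap 0.0143 q [ 0.36  0.3  -0.17  1.11  0.    1.71]
-0.6 3.9 0.2 -0.1 -0.3 0.0
```

Emit:
{"fn": "drive_tool", "kwargs": {"plan": "-1 0 3 0 0 0 0; -1 0 1.5 0 0 0 0; -1 0 0.5 0 0 0 0; -1 0 0 0 0 0 0"}}

```text
clock: 18.52
tcp_pos: [0.4802, 0.2662, 0.1731]
orientation: [0.703, -0.702, -0.079, 0.077]
wrist_force: [-0.3, 0.5, -0.6]
finger_gap: 0.0143
```

Run:
```python
from h import *
from workcell import monitor
s=monitor.get_state(); st(s)
```

```text
t 18.525 p [0.4802 0.2662 0.1731] Rcol [[0.975, 0.22, 0.003], [0.002, 0.002, -1.0], [-0.22, 0.975, 0.001]] F [-0.3  0.5 -0.6] gap 0.0143 q [ 0.36  0.3  -0.18  1.09  0.    1.71]
```

Emit:
{"fn": "drive_tool", "kwargs": {"plan": "1 0 0 0 0 0 0; 1 0 0 0 0 0 0; 1 0 0 0 0 0 0; 1 0 0 0 0 0 0; 1 0 0 0 0 0 0; 1 0 0 0 0 0 0; 1 0 0 0 0 0 0; 1 0 0 0 0 0 0"}}

```text
clock: 19.52
tcp_pos: [0.4807, 0.2663, 0.1737]
orientation: [0.703, -0.702, -0.08, 0.077]
wrist_force: [-0.9, -0.2, 0.3]
finger_gap: 0.0852
```

Run:
```python
from h import *
from workcell import monitor
s=monitor.get_state(); st(s); snap("l",["scene","side"])
q=cv2.imread("pics/l_scene.png");p=cv2.imread("pics/l_side.png"); cv2.imwrite("pics/l_crop2.png",np.hstack([cv2.resize(q[130:270,320:440],None,fx=3,fy=3),cv2.resize(p[60:200,180:300],None,fx=3,fy=3)]))
```

```text
t 19.525 p [0.4807 0.2663 0.1737] Rcol [[0.976, 0.22, 0.004], [0.004, 0.002, -1.0], [-0.22, 0.976, 0.001]] F [-0.9 -0.2  0.3] gap 0.0852 q [ 0.36  0.3  -0.17  1.09  0.    1.71]
```

View pics/l_crop2.png

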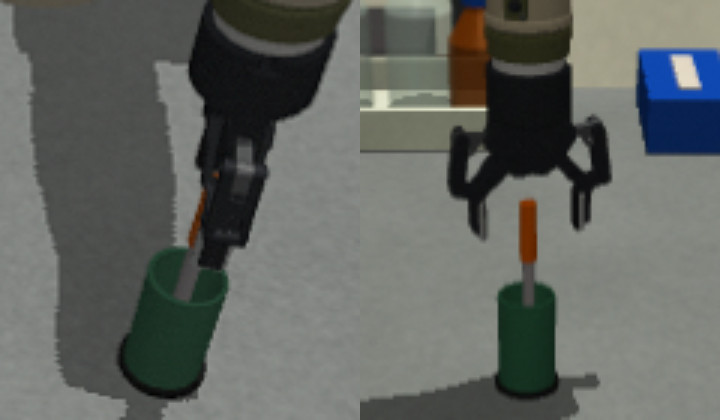

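Released: the rod is in the jar, between the open fingers and clear of both. I'll retreat straight up.

Emit:
{"fn": "drive_tool", "kwargs": {"plan": "1 0 -10 0 0 0 0; 1 0 -16 0 0 0 0; 1 0 -20 0 0 0 0; 1 0 -20 0 0 0 0; 1 0 -25 0 0 0 0; 1 0 -25 0 0 0 0; 1 0 -20 0 0 0 0; 1 0 -8 0 0 0 0"}}

```text
clock: 20.62
tcp_pos: [0.4799, 0.2659, 0.3267]
orientation: [0.704, -0.702, -0.081, 0.076]
wrist_force: [0.7, 0.1, -0.7]
finger_gap: 0.0855
```

Emit:
{"fn": "drive_tool", "kwargs": {"plan": "1 0 0 0 0 0 0; 1 0 0 0 0 0 0; 1 0 0 0 0 0 0; 1 0 0 0 0 0 0; 1 0 0 0 0 0 0; 1 0 0 0 0 0 0"}}

```text
clock: 21.38
tcp_pos: [0.4791, 0.2656, 0.3245]
orientation: [0.703, -0.702, -0.079, 0.077]
wrist_force: [-0.3, 0.5, -0.2]
finger_gap: 0.0853
```

Run:
```python
from h import *
from workcell import monitor
s=monitor.get_state(); st(s); snap("n",["scene","side"])
q=cv2.imread("pics/n_scene.png");p=cv2.imread("pics/n_side.png"); cv2.imwrite("pics/n_crop2.png",np.hstack([cv2.resize(q[130:270,200:440],None,fx=2,fy=3),cv2.resize(p[100:260,180:300],None,fx=2.5,fy=2.625)]))
z=load("pics/n_scene.npz"); X=cloud(z); H=hsv(z); h,sa,v=[H[...,i].astype(int) for i in range(3)]
b=(h>105)&(h<130)&(sa>150)&(abs(X[...,0]-.55)<.06)&(abs(X[...,1])<.06)
n,L,stt,ce=cv2.connectedComponentsWithStats(b.astype(np.uint8))
for i in range(1,n):
    if stt[i,4]>5: print(stt[i,4],X[L==i].mean(0).round(4))
o=(h<18)&(sa>150)&(v>60)&(abs(X[...,0]-.478)<.1)&(abs(X[...,1]-.265)<.1); P=X[o]; print("handle",P.mean(0),P.min(0),P.max(0))
```

```text
t 21.375 p [0.4791 0.2656 0.3245] Rcol [[0.975, 0.22, 0.003], [0.003, 0.002, -1.0], [-0.22, 0.975, 0.001]] F [-0.3  0.5 -0.2] gap 0.0853 q [0.36 0.25 0.13 1.45 0.   1.71]
42 [0.5257 0.0013 0.0217]
36 [ 0.5787 -0.0037  0.0231]
handle [0.4848647  0.2663246  0.17188138] [0.47150193 0.25909202 0.13589005] [0.48969332 0.27319957 0.19786022]
```

View pics/n_crop2.png

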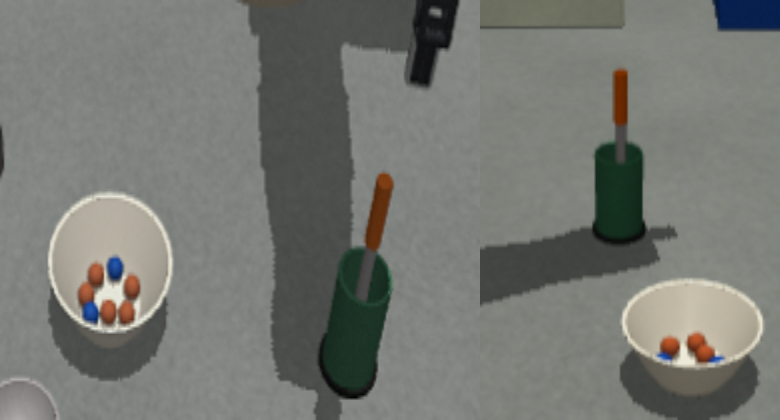

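The rod stands in the jar and the gripper is well clear above it. Both blue balls are in the bowl, so I'm handing in.

```bash
python3 -c "
from workcell import job
print(job.hand_in())"
```

```text
the job is handed in; nothing more can be done
None
```

The job is done and handed in at about 21 s. I stirred two turns (about 12° over) counter-clockwise from the far side, then stood the orange-handled rod in the green jar and let go.

- **Stirring:** The foot was about 5.6 to 10.8 mm above the bowl floor at the points I checked, 16 to 19 mm from the middle. I widened the second turn slightly because the first barely moved the balls.
- **Balls:** By depth measurement before and after, blue A moved about 18 mm and blue B about 12.5 mm. All seven balls were in the bowl in the last picture.
- **Rod:** The last pictures show it standing almost vertical in the jar, not touching the gripper, which was open about 150 mm above the release height. I didn't see it lean against the rim.
- **Forces:** The highest wrist force in my readings was about 7 N, taken at the end of each move rather than continuously.
- **Disagreement:** The side camera put the bowl and jar 3 to 4 mm lower in y than the other two cameras. I averaged them, weighing in where each saw the rod.

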